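# Load the small printing block in the registration jig and lock the cam

## Task

Get the smaller printing block ready for inking: take it from the leaning rest and lay it flat in the pocket of the wooden registration jig, carved face up and plain back fully down on the pocket's floor. Then swing the jig's cam lever round until its handle stands in line with the raised steel rib on the jig's base, so that the block is locked. Leave the larger block and the other things on the table where they are.

Things in the scene. Friction and masses are not known exactly. Their poses are not given: they have to be found in the camera images.
- small_block: smaller wooden printing block, 40 (own x) x 60 (own y) x 18 mm (own z; relief drawn to 21), 60 g. Origin: centre of the plain plywood back; +z points out of the dark carved face. It stands on a short side in one bay of the rest, +y up, leaning back 15 degrees, plain back against the bay's back board, carved face to the rest's front (rest -x), looking 15 degrees above level.
- big_block: the larger printing block, 52 x 68 x 21 mm solid (relief to 24), same axes, standing likewise in the other bay. To be left alone.
- block_rest: fixed wooden rest. Origin: centre of its underside; -x is its front. Base 80 (x) x 190 (y) x 8 mm. Two bays at y = -50 and +50 mm (either may hold the small block), only 26 mm wide in y, so fingers pass on both sides: back board 52 mm tall and foot with a 7 mm front lip, tilted back 15 degrees. A block's lower back edge is at x = 10, z = 28 mm.
- jig: fixed registration jig. Origin: underside, below the pocket's centre. Plywood base 120 mm in x, y from -80 to +45 mm, 6 mm thick. Cam at the -y end. Steel index rib on the base, 22 mm long along x, 4 wide, top at z = 10 mm, from x = -58 to -36 at y = -46.5 mm.
- pocket (a point): centre of the pocket's floor, z = 26 mm, axes as the jig's; the block's origin belongs here. Pocket 43 (x) x 64 (y) mm: block's long side along y, either way round. Floor: pillar 26 mm wide in x. Walls at the four corners only, to z = 36 mm: cheeks |x| 21.5-29, |y| 25-39.5; end stops |y| 32-39.5. For |y| < 25 the long sides are open down to the base for fingers.
- cam_pivot (a point): point on the upright axis of the cam lever (jig x = 0, y = -46.5 mm), at the mid height of its handle, 41 mm above the jig's underside.
- lever_grip (a point): point to grip on the cam lever's handle, 55 mm out from the pivot at mid height. The handle is a dark steel bar 11 mm wide, 12 mm high (35 to 47 mm above the table), reaching 78 mm out from the pivot.
- cam_lever (a joint): angle of the cam lever, rad; vertical axis, stiff, stays where left. 0: handle points along the jig's -y (away from the pocket, unlocked). Grows clockwise seen from above. 1.571: handle points along the jig's -x, right above the index rib: locked, the eccentric reaching 1.5 mm into the pocket's end play. It can be turned past this (range -0.4 to 2.3), which unlocks it.
- baren: wooden baren, a disc of 68 mm with a knob, 44 mm high, origin under its centre; bystander.
- ink_tin: round ink tin, 54 mm across, 32 mm high, origin under its centre; bystander.
- gouge: lino gouge with a wooden mushroom handle, 124 mm long, lying on the table; bystander.
Things that resemble listed ones, but are neither listed nor needed, are in the scene too. What is shaped like the small_block but white is not meant.

How it is judged (in metres and radians):
On the way:
1. the small block lies seated in the pocket, carved face up, while the cam is still unlocked (lever below 0.9 rad) (horizontal distance between small_block and pocket below 0.004 m and z of small_block in the frame of jig between 0.023 and 0.029 m and angle between small_block's own z axis and vertical below 0.08 rad and angle between the y axis of small_block and the y axis of jig, either way round below 0.12 rad and value of joint cam_lever below 0.9 rad), for 0.2 s.
At the end, for the whole second after the job is handed in: The small block lies at rest in the jig's pocket, carved face up: its origin within 4 mm of the pocket's centre and 3 mm of its floor, level within 0.08 rad, long direction along the pocket within 0.12 rad; and the cam lever stands at 1.571 rad within 0.14 rad (horizontal distance between small_block and pocket below 0.004 m and z of small_block in the frame of jig between 0.023 and 0.029 m and angle between small_block's own z axis and vertical below 0.08 rad and angle between the y axis of small_block and the y axis of jig, either way round below 0.12 rad and value of joint cam_lever between 1.431 and 1.711 rad and linear speed of small_block below 0.02 m/s); the robot touches nothing.
It fails at once if The larger block is moved by more than 2 cm (distance of big_block from where it was at the start of the episode above 0.02 m).
It fails at once if The wooden baren is moved by more than 3 cm (distance of baren from where it was at the start of the episode above 0.03 m).
It fails at once if The ink tin is moved by more than 3 cm (distance of ink_tin from where it was at the start of the episode above 0.03 m).
It fails at once if The gouge is moved by more than 3 cm (distance of gouge from where it was at the start of the episode above 0.03 m).
It also fails if it takes over 61 s, if anything falls off the work surface, if the arm or the gripper's body presses on something with over 40 N, if the wrist force passes 120 N, or if a joint passes its speed limit or range.

## Robot

A 6-joint arm with a two-finger parallel gripper is mounted at the origin on a cart in front of the work surface, level with it; the furniture and walls round the work are solid. World frame = base frame: x ahead of the robot, y to its left, z up, the work surface at z = 0. Lengths are in mm, angles in rad, forces in N, time in s.
With the tool pointing down it reaches from about 300 to 775 mm from the base axis. Payload 14.6 kg.
Tool frame: the origin (TCP) lies between the finger pads; the fingertips stand 22 mm ahead of it and the grasp point (between the pads) lies 3 mm ahead of it (manip.tcp_to_tips is the distance from the TCP to the fingertips, in mm); y points along the fingers, z is the direction in which the jaws open and shut, and the axes are right-handed (so a half turn about y gives the same grasp; the last joint's range is limited). The gripper opens to 94 mm and grips with 3 to 60 N. Pads are 16 mm wide; open, the fingers measure 119 mm over their backs; the gripper's body (75 mm by 177 mm) begins 78 mm behind the grasp point.
Start: joints at [-1.303, 0.3, 1.521, -0, 1.321, -0.067], TCP at [180.712, -519.454, 227.446] pointing down, gripper open.
Joint ranges: [-3.03, 3.03], [-0.79, 2.21], [0.23, 2.52], [-1.04, 4.18], [0, 3.07], [-2.55, 2.55]. Speed limits (rad/s): [2.22, 2.22, 2.57, 3.14, 3.14, 3.14].

## Interface

Orientations are given as [roll, pitch, yaw] about the fixed x, y, z axes, in that order (R = Rz(yaw) Ry(pitch) Rx(roll)).
In Python, from cell import manip gives the robot as it stands.
- The arm moves only by the shell command python3 -m jog 'ROWS' [OPENING] [FORCE]. ROWS is JSON, one flat list of numbers, 6 for each row, row after row: the shift along the tool's x, y, z in mm, then the turn, a rotation vector about the tool's x, y, z in degrees. A call has 1 to 10 rows; each row is the pose to reach, as a shift and turn from the pose commanded when the call began, along the tool's axes at that moment; what a row does not reach only later rows make up. A row lasts 1/12 s, in which the tool goes at most 41.7 mm and 7.16 degrees, less where a joint would pass 70% of its speed; a pose out of reach is approached as far as the arm can. A call with a gripper value outside its range is refused whole. OPENING is the finger opening in mm, from 0 to 94, set as the call begins (- or left out, the last holds). The fingers move at their own pace and stop on an object; FORCE is the grip in N (left out, the last holds). Time passes only in rows, so rows that repeat a pose let the fingers close. It gives the time, the measured TCP pose, the force and the opening at its end, in the units of the state.
- manip.read_state(): the state, without advancing time (a new reading comes with each control period).
- manip.camera(name): name is "side" or "top" or "wrist"; returns a dict with "img" (400x640x3 uint8, red, green, blue), "intrinsics" (3x3 intrinsics, pixels), "origin" and "orientation" of the camera in the world. Camera axes: x right, y down, z forward; pixel columns grow to the right and rows downward; lengths in mm; the calibration is good to about 2 mm. A picture is of the moment at which its call begins. There is no depth.
- manip.sign_off(): hands the job in, once; it reports no verdict.
Trained networks look in a picture, given as the dict that the camera call returned (one of the last four; its "shot" number tells which), for a name from the list of things; names that differ only in an ending like _2 or _b are one class to them, and where a whole thing is asked for, a point or a joint stands for the part that bears it (a point fixed in the world has none). Each returns a list of dicts, best first, with "score" (0 to 1); they miss things now and then, are a little off and sometimes report something else, mostly with a low value. They report only what shows in the picture. A call takes as long as a camera call. They do not tell look-alikes from the thing itself.
- manip.masks_of(thing, picture): "pixels" (400x640 bool, what is visible of it) and "xy" ([column, row] in pixels, amid what is visible of it).
- manip.tip_of(thing, picture): "xy" ([column, row] in pixels: a listed point, or the origin of a listed thing).
The state is a dict: "clock": time; "joints": joint angles; "qd": joint speeds; "effort": joint torques, N m; "eef_pos": TCP position; "eef_rot": TCP orientation; "wrist_force": force on the tool from outside, world axes, zero at the start; "moment": the same for the moment, N m; "finger_gap": finger opening in mm.
Only numpy, scipy, OpenCV 4.12 (cv2) and the standard library are available. Lean on these libraries where they do the work, as an engineer would, in place of code of your own. Each camera call takes 0.05 s, during which the arm holds its last target.

## Working session

There is one attempt and no reset: what is moved stays moved. The work goes in short steps, Python scripts to look and compute and a shell command to move; the robot and the scene stay as the last step left them, time stands still between calls to the robot, and variables do not carry over. Pictures are saved under pics/ and viewed, and the job is handed in when it is done.

```bash
ls; mkdir -p pics; cat > h.py <<'E'
import numpy as np, cv2
from cell import manip
def save(p,n,crop=None,s=1):
    im=p["img"][:,:,::-1].copy()
    if crop: x0,y0,x1,y1=crop; im=im[y0:y1,x0:x1]
    if s!=1: im=cv2.resize(im,None,fx=s,fy=s,interpolation=cv2.INTER_CUBIC)
    cv2.imwrite("pics/"+n,im)
E
python3 - <<'E'
from h import *
s=manip.read_state();print(s)
for n in["side","top"]:
    p=manip.camera(n);save(p,n+"0.png");print(n,p["intrinsics"],p["origin"],p["orientation"],p["shot"])
    for t in["small_block","big_block","block_rest","jig","pocket","cam_pivot","lever_grip","cam_lever","baren","ink_tin","gouge"]:
        for f in("tip_of","masks_of"):
            try: print(t,f,[(np.round(r["xy"],1).tolist(),round(r["score"],2)) for r in getattr(manip,f)(t,p)])
            except Exception as e: print(t,f,e)
E
```

```text
pics
{'clock': 0.0, 'joints': array([-1.30260416e+00,  3.00490038e-01,  1.52157626e+00,  1.45701558e-05,
        1.32069862e+00, -6.65826199e-02]), 'qd': array([ 0.00080989, -0.0006869 ,  0.00111055,  0.00041781,  0.00116187,
       -0.00140297]), 'effort': array([-2.54522405e-03, -5.31799221e+01, -3.52743208e+01,  7.06912042e-02,
        2.43211380e-02, -8.08589402e-05]), 'eef_pos': array([ 180.65319613, -519.23583311,  226.8779653 ]), 'eef_rot': array([-1.57196506e+00,  9.20764349e-05, -2.80682153e+00]), 'wrist_force': array([-0.53727831,  0.8061013 , -0.03913793]), 'moment': array([-0.02306227,  0.02074757,  0.01825404]), 'finger_gap': 93.95335141290288}
side [[464.42088151   0.         316.92114459]
 [  0.         464.42088151 194.01196015]
 [  0.           0.           1.        ]] [ 64.8429568  951.72571699 525.6338399 ] [-1.9728431   0.00369954 -2.60036799] 1
small_block tip_of [([256.1, 263.9], 0.95), ([291.2, 217.6], 0.81), ([249.9, 226.4], 0.74)]
small_block masks_of [([291.2, 221.5], 0.93), ([246.1, 229.3], 0.67), ([255.6, 268.9], 0.61)]
big_block tip_of [([334.2, 220.4], 
[... 1570 characters left out ...]
 tip_of [([374.0, 211.0], 0.76)]
pocket masks_of [([375.5, 210.0], 0.79)]
cam_pivot tip_of [([429.7, 159.6], 0.75), ([393.8, 211.8], 0.57), ([373.3, 209.7], 0.38)]
cam_pivot masks_of [([383.4, 211.1], 0.92)]
lever_grip tip_of [([410.7, 211.4], 0.65)]
lever_grip masks_of [([396.5, 209.2], 0.55)]
cam_lever tip_of it knows: baren, big_block, block_rest, cam_pivot, gouge, ink_tin, jig, lever_grip, pocket, small_block
cam_lever masks_of [([403.7, 211.3], 0.67)]
baren tip_of [([336.3, 157.8], 0.82)]
baren masks_of [([333.9, 158.9], 0.69), ([379.9, 210.9], 0.66)]
ink_tin tip_of [([429.5, 160.8], 0.56)]
ink_tin masks_of [([430.1, 156.0], 0.73)]
gouge tip_of []
gouge masks_of [([192.6, 173.5], 0.67)]
```

View pics/side0.png

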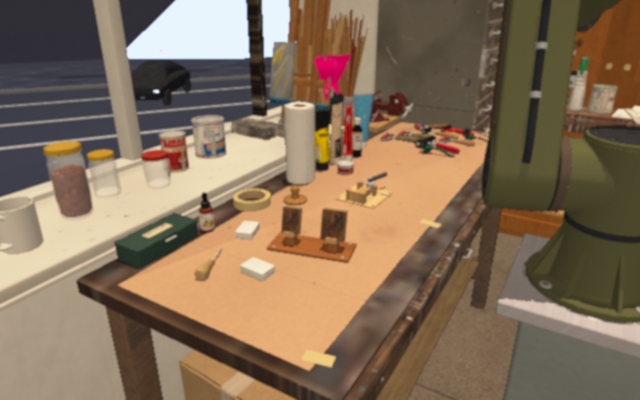

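View pics/top0.png

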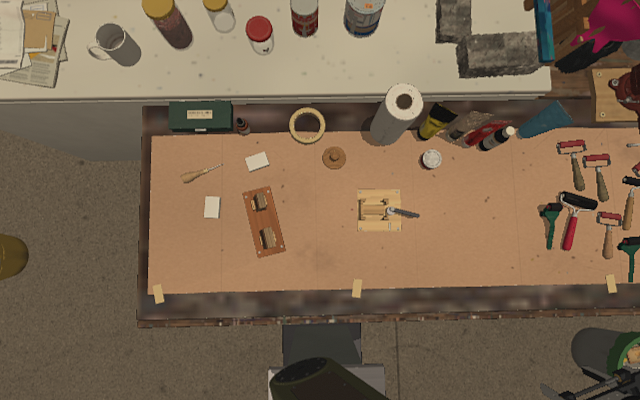

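```bash
python3 - <<'E'
from h import *
a=cv2.imread("pics/side0.png")[150:310,170:430];cv2.imwrite("pics/sidec.png",cv2.resize(a,None,fx=3,fy=3,interpolation=2))
a=cv2.imread("pics/top0.png")[110:280,170:450];cv2.imwrite("pics/topc.png",cv2.resize(a,None,fx=2.8,fy=2.8,interpolation=2))
E
```

```text
(no output)
```

View pics/sidec.png

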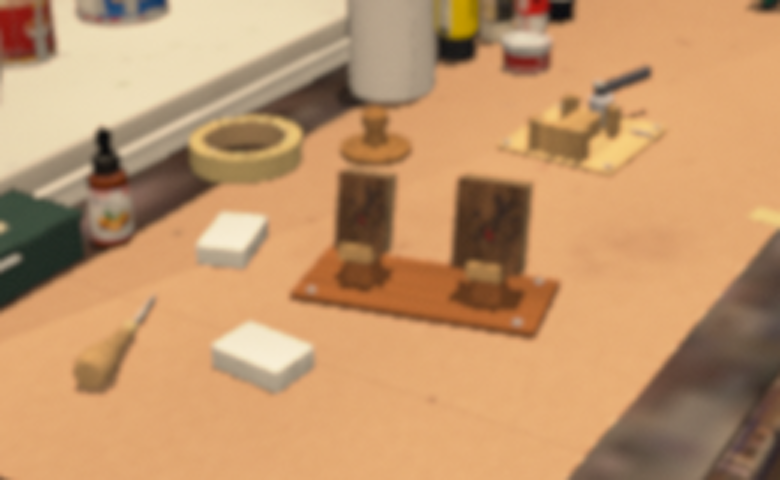

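View pics/topc.png

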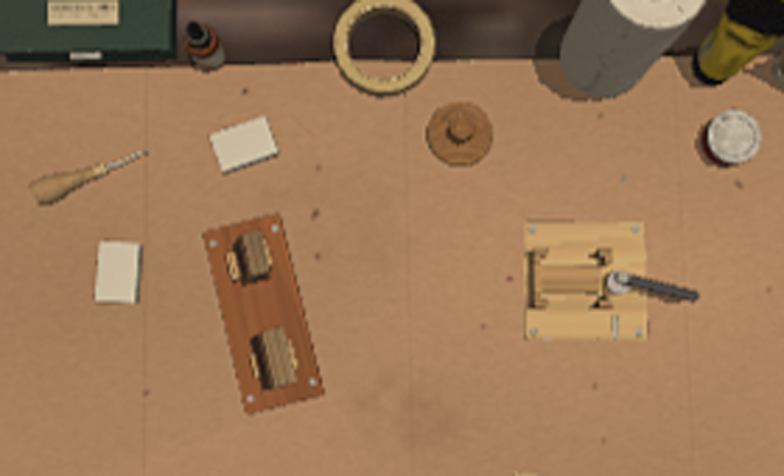

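The top view shows small_block at px (257,203), big_block at (267,238), white look-alikes at (212,207) and (257,161), jig at (378,211) and lever towards image right. In the side view, the narrower dark block is at (291,220) and the wider one at (334,222). The erasers at (247,229) and (257,268) are white. I choose (257,203) top / (291,220) side. Next I fit the poses from the base corners.

```bash
cat >> h.py <<'E'
from scipy.spatial.transform import Rotation as Ro
from scipy.optimize import least_squares
def cam(p): return np.array(p["intrinsics"]),np.array(p["origin"]),Ro.from_euler("xyz",p["orientation"]).as_matrix()
def ray(p,uv,z):
    K,o,R=cam(p); d=R@np.linalg.solve(K,[uv[0],uv[1],1]); return o+d*(z-o[2])/d[2]
def proj(p,X):
    K,o,R=cam(p); c=(np.atleast_2d(X)-o)@R; q=c@K.T; return q[:,:2]/q[:,2:]
def fit2(loc,W):
    # planar rigid fit -> yaw,t
    loc=np.array(loc)[:,:2];W=np.array(W)[:,:2];a=loc-loc.mean(0);b=W-W.mean(0)
    y=np.arctan2((a[:,0]*b[:,1]-a[:,1]*b[:,0]).sum(),(a*b).sum())
    c,s=np.cos(y),np.sin(y);t=W.mean(0)-np.array([[c,-s],[s,c]])@loc.mean(0)
    return y,t,np.linalg.norm((loc@np.array([[c,s],[-s,c]])+t)-W,axis=1)
E
python3 - <<'E'
from h import *
p=manip.camera("top")
g=lambda L:[(x/2.8+170,y/2.8+110) for x,y in L]
W=[ray(p,u,8) for u in g([(204,233),(281,213),(323,395),(247,413)])]
# rest: -x front = image left; +y = image up
print("rest",fit2([(-40,95),(40,95),(40,-95),(-40,-95)],W))
W=[ray(p,u,6) for u in g([(525,218),(646,222),(647,341),(525,338)])]
print("jig",fit2([(60,45),(60,-80),(-60,-80),(-60,45)],W))
print("lever",ray(p,g([(619,283)])[0],45),ray(p,g([(696,296)])[0],47))
for n,u,z in[("baren",(334,158),20),("tin",(431,158),20),("er1",(212,207),10),("er2",(257,161),10)]:print(n,ray(p,u,z))
E
```

```text
rest (np.float64(-1.3468826254501662), array([550.52949651, 165.35105741]), array([1.88308757, 0.70904763, 1.49207621, 2.24036918]))
jig (np.float64(-0.04148192353557015), array([ 578.47465787, -143.52807775]), array([1.5181814 , 1.01767752, 1.11894661, 1.37998646]))
lever [ 570.6746256  -186.59680725   45.        ] [ 556.30843591 -261.07355655   47.        ]
baren [726.78550259 -35.31469728  20.        ]
tin [ 721.86026462 -312.34621675   20.        ]
er1 [594.7306332  311.35126195  10.        ]
er2 [724.14483577 184.50162553  10.        ]
```

```bash
cat >> h.py <<'E'
def cur():
    s=manip.read_state(); return np.array(s["eef_pos"]),Ro.from_euler("xyz",s["eef_rot"])
def Rt(yd,z):
    y=np.array(yd,float);y/=np.linalg.norm(y);z=np.array(z,float);z-=y*(y@z);z/=np.linalg.norm(z)
    return Ro.from_matrix(np.c_[np.cross(y,z),y,z])
def delta(P,R,base=None):
    p0,R0=base or cur()
    return np.round(np.r_[R0.inv().apply(np.array(P)-p0),(R0.inv()*R).as_rotvec(degrees=True)],1).tolist()
class J: yaw=-0.0415;o=np.array([578.5,-143.5])
class S: yaw=-1.3469;o=np.array([550.5,165.4])
def w(F,x,y,z):
    c,s=np.cos(F.yaw),np.sin(F.yaw); return np.array([F.o[0]+c*x-s*y,F.o[1]+s*x+c*y,z])
def v(F,x,y,z): return w(F,x,y,z)-w(F,0,0,0)
def pick(al=45,back=0,by=50):
    a=np.radians(al);d=v(S,np.cos(a),0,-np.sin(a));g=w(S,9.07,by,59.3)
    return g-(3+back)*d,Rt(d,v(S,0,1,0))
E
python3 - <<'E'
from h import *
P,R=pick(45,130);print(P)
A=(P+[0,0,60],Rt([0,0,-1],v(S,0,1,0)))
print("toA",delta(*A)); print("A->pre",delta(P,R,base=A)); print("pre->pick",delta(*pick(),base=(P,R)))
E
```

```text
[580.38491178 259.35571822 153.3452019 ]
toA [-633.4, 14.1, -604.3, 0.0, -83.6, -0.0]
A->pre [0.0, 60.0, 0.0, 0.0, -0.0, -45.0]
pre->pick [0.0, 130.0, -0.0, 0.0, 0.0, 0.0]
```

```bash
python3 -m jog '[-317,7,-302,0,-42,0, -633,14,-604,0,-84,0, -633,14,-604,0,-84,0, -633,14,-604,0,-84,0, -633,14,-604,0,-84,0, -633,14,-604,0,-84,0, -633,14,-604,0,-84,0, -633,14,-604,0,-84,0, -633,14,-604,0,-84,0, -633,14,-604,0,-84,0]' 80 30
python3 - <<'E'
from h import *
P,R=pick(45,130);A=(P+[0,0,60],Rt([0,0,-1],v(S,0,1,0)))
print(delta(*A),manip.read_state()["joints"])
E
```

```text
clock: 3.08
eef_pos: [371.3, -146.9, 221.1]
eef_rot: [-1.57, -0.0, -1.551]
wrist_force: [1.0, -0.2, -0.4]
finger_gap: 80.1
[-402.0, 7.7, 217.1, -0.0, -11.7, 0.0] [-4.68407344e-01 -3.85036171e-02  1.91906588e+00  2.24624991e-06
  1.26011950e+00 -4.88334053e-01]
```

```bash
python3 -m jog '[-402,8,217,0,-12,0, -402,8,217,0,-12,0, -402,8,217,0,-12,0, -402,8,217,0,-12,0, -402,8,217,0,-12,0, -402,8,217,0,-12,0, -402,8,217,0,-12,0, -402,8,217,0,-12,0, -402,8,217,0,-12,0, -402,8,217,0,-12,0]' | tail -1
python3 - <<'E'
from h import *
P,R=pick(45,130);A=(P+[0,0,60],Rt([0,0,-1],v(S,0,1,0)))
print(cur()[0],delta(*A),delta(P,R),manip.read_state()["joints"])
E
```

```text
finger_gap: 79.6
[564.15318718 222.71622863 213.36973928] [-32.1, 0.0, 24.0, -0.0, -0.0, 0.0] [-32.1, 60.0, 23.9, -0.0, -0.0, -45.0] [ 3.15624919e-01  4.37063717e-01  1.36766798e+00 -1.85927337e-05
  1.33672738e+00  9.19615254e-02]
```

```bash
python3 -m jog '[-32,0,24,0,0,-15, -32,0,24,0,0,-45, -32,30,24,0,0,-45, -32,60,24,0,0,-45, -32,60,24,0,0,-45, -32,60,24,0,0,-45, -32,60,24,0,0,-45, -32,60,24,0,0,-45]'
python3 - <<'E'
from h import *
P,R=pick(45,130)
print(delta(P,R),manip.read_state()["joints"])
p=manip.camera("wrist");save(p,"w1.png");print(p["origin"],p["orientation"],p["intrinsics"][0])
for n in["side"]:
    q=manip.camera(n);save(q,"s1.png")
E
```

```text
clock: 4.58
eef_pos: [579.1, 258.2, 151.5]
eef_rot: [-1.575, -0.788, -1.342]
wrist_force: [0.1, 0.5, 0.7]
finger_gap: 79.8
[0.7, -1.9, 1.5, 0.1, 0.2, 0.2] [ 0.61947176  0.75089546  1.20133721 -0.71289376  1.56278286  0.53892683]
[542.97282473 417.15897209 210.81421542] [2.09888246 0.0027969  0.22536764] [350.53654747   0.         317.57134631]
```

View pics/w1.png

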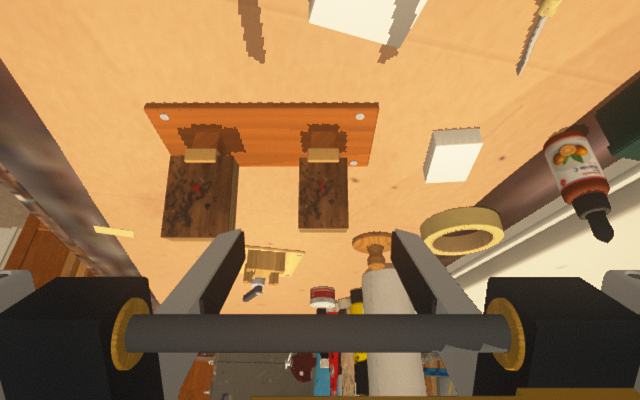

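View pics/s1.png

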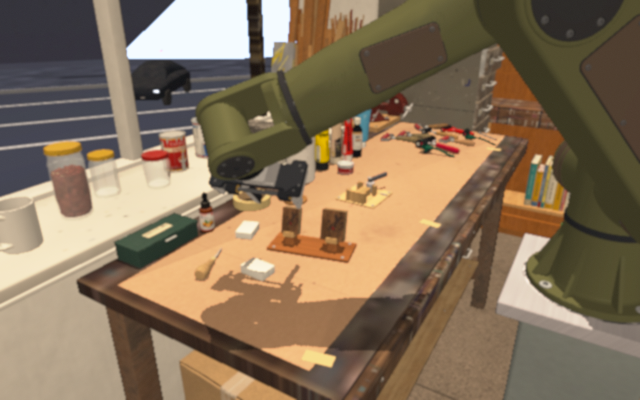

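The wrist view shows the narrow dark carved block at (323,192), centred between the fingers. The wide one is at (200,195). I check the model against this picture with an overlay.

```bash
cat >> h.py <<'E'
def boxpts(by,hx,L,t):
    u=np.array([np.sin(np.radians(15)),0,np.cos(np.radians(15))]);n=np.array([-u[2],0,u[0]])
    out=[]
    for dz in(0,t):
        for sx in(-hx,hx):
            for dy in(0,L):
                q=np.array([10,by,28.])+dz*n+dy*u+np.array([0,sx,0]);out.append(w(S,*q))
    return np.array(out)
E
python3 - <<'E'
from h import *
p=manip.camera("wrist")
x0,y0,s=130,80,3
im=cv2.resize(p["img"][80:260,130:390,::-1].copy(),None,fx=3,fy=3,interpolation=2)
cl=im.copy()
def dot(X,c):
    for q in proj(p,X): cv2.circle(im,(int((q[0]-x0)*s),int((q[1]-y0)*s)),3,c,-1)
dot(boxpts(50,20,60,18),(0,255,0));dot(boxpts(-50,26,68,21),(255,255,0))
dot(np.array([w(S,a,b,8) for a in(-40,40) for b in(-95,95)]),(0,0,255))
cv2.imwrite("pics/ov1.png",im);cv2.imwrite("pics/ov1c.png",cl)
E
```

```text
(no output)
```

View pics/ov1.png

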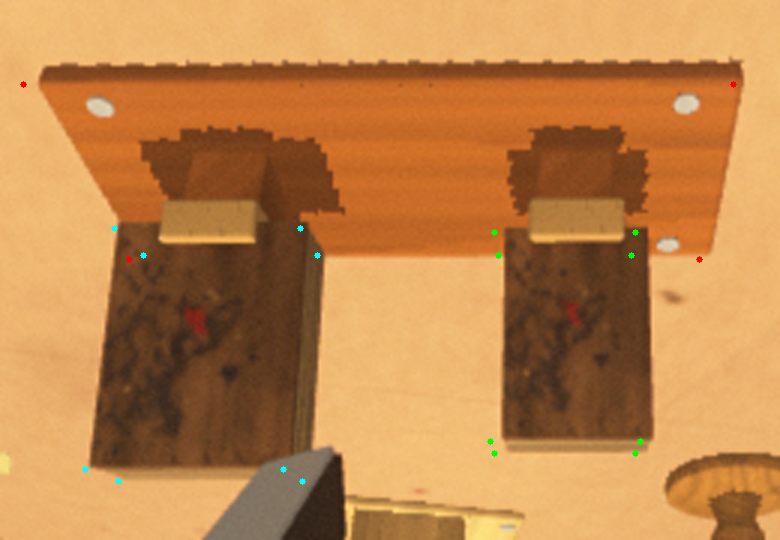

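```bash
python3 - <<'E'
from h import *
p=manip.camera("wrist")
U=np.array([(40,82),(742,80),(711,254),(503,438),(652,438),(647,450),(508,450),(505,228),(648,228),(92,467),(295,467),(303,225)])/3+[130,80]
for t,tb in((18,21),(20,23)):
    def f(q):
        S.yaw=q[2];S.o=q[:2]
        b=boxpts(50,20,60,t);B=boxpts(-50,26,68,tb)
        # idx: dz*4+sx*2+dy
        X=[w(S,-40,-95,8),w(S,-40,95,8),w(S,40,95,8),b[5],b[7],b[3],b[1],b[4],b[6],B[5],B[7],B[6]]
        return (proj(p,np.array(X)+[0,0,q[3]])-U).ravel()
    r=least_squares(f,[550.5,165.4,-1.3469,0],loss="soft_l1");print(t,r.x,np.round(r.fun.reshape(-1,2),1).tolist())
print(cur()[0],p["origin"])
E
```

```text
18 [ 5.53515892e+02  1.66807915e+02 -1.34274362e+00  1.11344771e-01] [[-2.1, 0.0], [0.8, -0.4], [-0.4, 0.5], [-0.3, 0.0], [0.1, -0.2], [0.1, -0.1], [-0.7, 0.1], [-0.1, 0.2], [-0.4, -0.0], [1.6, 0.1], [-0.0, -0.1], [2.6, 0.0]]
20 [ 5.53745378e+02  1.66105501e+02 -1.34208346e+00  4.43070504e-02] [[-1.6, 0.7], [0.7, 0.1], [-0.4, 0.8], [-0.3, -0.1], [0.3, -0.3], [0.1, 0.2], [-0.6, 0.4], [-0.1, -0.3], [-0.2, -0.5], [1.0, 0.0], [-0.4, -0.2], [2.3, -0.4]]
[580.35804724 256.6538268  154.29473366] [544.4095672  415.62291449 214.13968492]
```

```bash
sed -i 's/class S: .*/class S: yaw=-1.3427;o=np.array([553.6,166.7])/' h.py; python3 - <<'E'
from h import *
for i in range(3): 
    print(delta(*pick()),delta(*pick(back=20)),manip.read_state()["clock"],cur()[0]);manip.camera("wrist")
E
```

```text
[-2.8, 128.3, 4.0, 0.2, -0.3, -0.1] [-2.9, 108.3, 3.9, 0.2, -0.3, -0.1] 4.7833 [580.35804724 256.6538268  154.29473366]
[-3.0, 128.2, 4.0, 0.2, -0.3, -0.1] [-3.0, 108.2, 3.9, 0.2, -0.3, -0.1] 4.8333 [580.38274683 256.53711603 154.36085259]
[-3.0, 128.2, 4.0, 0.2, -0.3, -0.1] [-3.0, 108.2, 4.0, 0.2, -0.3, -0.1] 4.8833 [580.34954505 256.53373182 154.34895012]
```

```bash
python3 -m jog '[-3,40,4,0,0,0, -3,70,4,0,0,0, -3,100,4,0,0,0, -3,115,4,0,0,0, -3,128,4,0,0,0, -3,128,4,0,0,0, -3,128,4,0,0,0]' 70
python3 - <<'E'
from h import *
print(delta(*pick()))
p=manip.camera("wrist");save(p,"w2.png")
E
```

```text
clock: 5.52
eef_pos: [603.7, 171.8, 61.4]
eef_rot: [-1.57, -0.785, -1.349]
wrist_force: [-0.2, 0.9, 0.4]
finger_gap: 69.7
[0.4, 0.4, 0.1, 0.2, -0.2, -0.0]
```

View pics/w2.png

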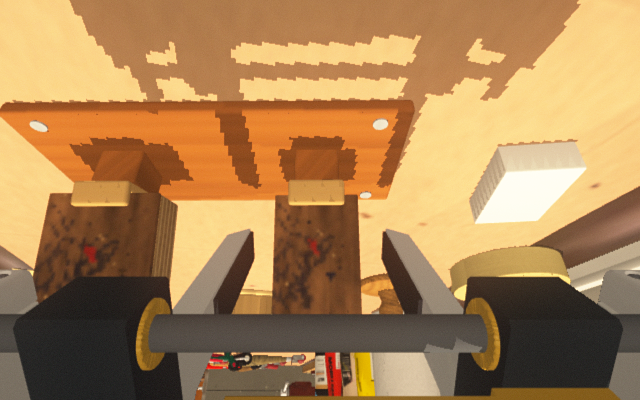

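```bash
python3 -m jog '[0,0,0,0,0,0, 0,0,0,0,0,0, 0,0,0,0,0,0, 0,0,0,0,0,0, 0,0,0,0,0,0, 0,0,0,0,0,0, 0,0,0,0,0,0]' 30 30
python3 - <<'E'
from h import *
P,R=cur(); print(manip.read_state()["finger_gap"])
u=v(S,np.sin(.262),0,0);u[2]=np.cos(.262)
print("up40",np.round(R.inv().apply(u*40),1))
# place: after lift, tool tilt 30 from vertical
def place(h,phi=30):
    a=np.radians(phi);d=v(J,0,-np.sin(a),-np.cos(a));g=w(J,0,0,26+9+h);return g-3*d,Rt(d,v(J,1,0,0))
b=(P+u*100,R)
print("b",b[0],"to place150",delta(*place(120),base=b),place(120)[0])
E
```

```text
clock: 6.15
eef_pos: [603.5, 172.0, 61.0]
eef_rot: [-1.57, -0.785, -1.347]
wrist_force: [-2.5, 2.3, 2.2]
finger_gap: 39.9
39.936795012870384
up40 [ 34.6 -20.    0.1]
b [609.31639485 146.80140148 157.62068114] to place150 [194.3, 194.3, -94.0, -9.3, 12.1, 14.9] [ 578.56223213 -142.0012915   157.59807621]
```

```bash
python3 -m jog '[17,-10,0,0,0,0, 35,-20,0,0,0,0, 60,-35,0,0,0,0, 87,-50,0,0,0,0, 87,-50,0,0,0,0, 87,-50,0,0,0,0]'
cat >> h.py <<'E'
def place(h,phi=30):
    a=np.radians(phi);d=v(J,0,np.sin(a),-np.cos(a));g=w(J,0,0,26+9+h);return g-3*d,Rt(d,v(J,1,0,0))
E
python3 - <<'E'
from h import *
p=manip.camera("wrist");save(p,"w3.png")
print(delta(*place(140)),place(140)[0],manip.read_state()["joints"])
E
```

```text
clock: 6.65
eef_pos: [609.7, 146.1, 159.2]
eef_rot: [-1.567, -0.785, -1.351]
wrist_force: [-0.1, 0.1, -1.0]
finger_gap: 39.8
[210.2, 181.7, -94.3, -2.1, 16.2, 74.5] [ 578.43776787 -144.9987085   177.59807621] [ 0.45199615  0.6628761   1.3339146  -0.76979309  1.42395862  0.45911074]
```

View pics/w3.png

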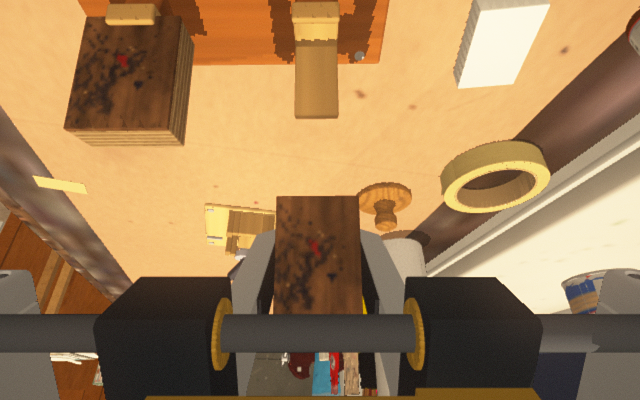

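The block is held squarely at (318,250) and its bay is empty. Next I carry it over the jig.

```bash
python3 -m jog '[105,91,-47,-1,8,37, 210,182,-94,-2,16,74.5, 210,182,-94,-2,16,74.5, 210,182,-94,-2,16,74.5, 210,182,-94,-2,16,74.5, 210,182,-94,-2,16,74.5, 210,182,-94,-2,16,74.5, 210,182,-94,-2,16,74.5, 210,182,-94,-2,16,74.5, 210,182,-94,-2,16,74.5]'
python3 - <<'E'
from h import *
print(delta(*place(140)),manip.read_state()["joints"])
E
```

```text
clock: 7.53
eef_pos: [578.8, -145.8, 176.8]
eef_rot: [-1.559, 0.451, -1.593]
wrist_force: [-0.3, 1.2, -0.5]
finger_gap: 40.2
[-1.0, -0.4, -0.4, -0.1, 1.0, 4.1] [-0.47543006  0.53644124  1.36810663  0.4116813   1.44624272 -0.54587334]
```

```bash
python3 -m jog '[0,0,0,0,1,4, 0,0,0,0,1,4, 0,0,0,0,1,4, 0,0,0,0,1,4]'
python3 - <<'E'
from h import *
print(delta(*place(140)))
p=manip.camera("wrist");save(p,"w4.png");q=manip.camera("top");save(q,"t4.png",(300,140,460,260),5);s=manip.camera("side");save(s,"s4.png",(300,120,440,230),5)
E
```

```text
clock: 7.87
eef_pos: [579.0, -144.3, 176.9]
eef_rot: [-1.568, 0.512, -1.608]
wrist_force: [-0.2, 0.7, -1.0]
finger_gap: 39.8
[0.3, -0.9, -0.5, -0.1, 0.2, 0.7]
```

View pics/w4.png

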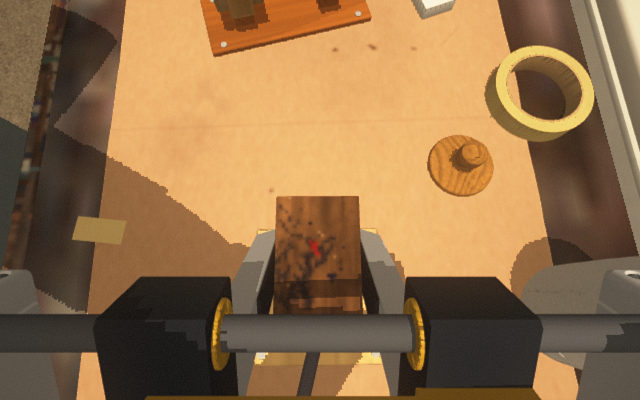

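View pics/s4.png

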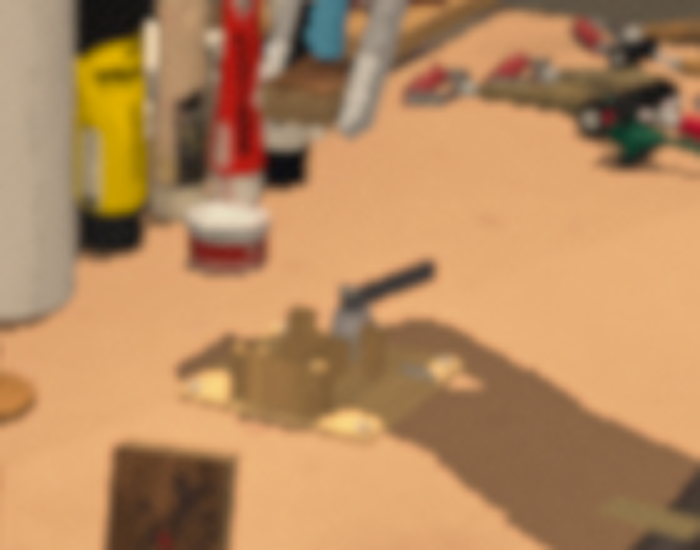

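View pics/t4.png

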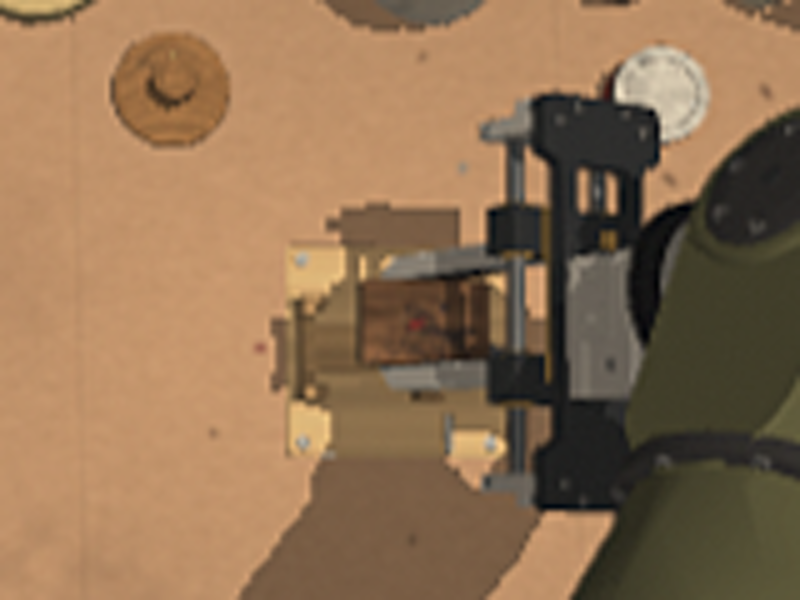

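```bash
python3 -m jog '[43,-25,0,0,0,0, 86,-50,0,0,0,0, 130,-75,0,0,0,1, 130,-75,0,0,0,1, 130,-75,0,0,0,1, 130,-75,0,0,0,1, 130,-75,0,0,0,1]'
python3 - <<'E'
from h import *
manip.camera("top")
p=manip.camera("wrist");save(p,"w5.png");save(p,"w5c.png",(220,60,420,320),3)
np.save("w5.npy",p,allow_pickle=True);print(cur()[0],p["origin"])
np.save("w5cur.npy",np.r_[cur()[0],cur()[1].as_quat()])
E
```

```text
clock: 8.6
eef_pos: [573.3, -293.8, 179.0]
eef_rot: [-1.567, 0.531, -1.608]
wrist_force: [-0.8, 0.4, -0.1]
finger_gap: 39.7
[ 573.39075669 -293.41992207  179.29718957] [ 572.20751948 -310.11888151  351.60320288]
```

View pics/w5c.png

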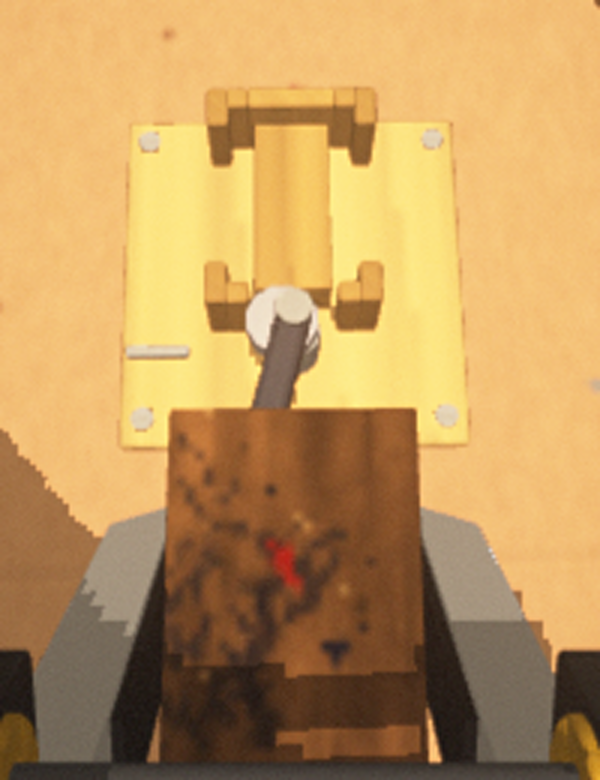

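```bash
python3 - <<'E'
from h import *
p=np.load("w5.npy",allow_pickle=True).item();c=np.load("w5cur.npy");P=c[:3];R=Ro.from_quat(c[3:])
T=lambda L:np.array(L)/3+[220,60]
F=[((-60,45,6),(132,123)),((60,45,6),(453,122)),((60,-80,6),(468,444)),((-60,-80,6),(120,446)),((-29,39.5,36),(207,90)),((29,39.5,36),(377,90)),((-13,30,26),(253.5,130)),((13,30,26),(327.5,130)),((-29,-25,36),(206,263)),((29,-25,36),(383,263)),((-58,-46.5,10),(126,350)),((-36,-46.5,10),(189,350))]
U=T([f[1] for f in F])
def f(q):
    J.o=q[:2];J.yaw=q[2]
    return (proj(p,np.array([w(J,*a[0]) for a in F])+[0,0,q[3]])-U).ravel()
r=least_squares(f,[578.5,-143.5,-.04,0],loss="soft_l1",f_scale=.5);print(np.round(r.x,4));print(np.round(r.fun.reshape(-1,2),1).tolist())
r2=least_squares(lambda q:f(np.r_[q,0]),[578.5,-143.5,-.04],loss="soft_l1",f_scale=.5);print(np.round(r2.x,4))
# predicted block in tool frame
a=np.radians(30)
by=np.array([np.cos(a),-np.sin(a),0]);bz=np.array([-np.sin(a),-np.cos(a),0]);bx=np.cross(by,bz)
g=np.array([0,3,0])
def blk(dx,dy,dz): return P+R.apply(g+bx*dx+by*dy+bz*dz)
for t in(9,12):
    print(t,(np.round((proj(p,[blk(s*20,e*30,t) for e in(-1,1) for s in(-1,1)])-[220,60])*3)).tolist())
print("blk z",R.apply(bz),"y",R.apply(by),"x",R.apply(bx))
E
```

```text
[ 5.800844e+02 -1.418148e+02 -3.250000e-02 -4.119600e+00]
[[-0.1, 0.1], [-0.5, 0.1], [0.2, 0.3], [-0.4, 0.2], [0.5, 0.1], [-0.4, -0.1], [0.6, -0.0], [0.5, -0.1], [-0.2, -0.3], [-0.6, -0.6], [0.2, 0.1], [0.3, 0.0]]
[ 5.801028e+02 -1.439257e+02 -3.190000e-02]
9 [[413.0, 409.0], [170.0, 409.0], [426.0, 796.0], [157.0, 797.0]]
12 [[416.0, 404.0], [168.0, 404.0], [428.0, 798.0], [155.0, 798.0]]
blk z [-0.00403217 -0.00758847  0.99996308] y [-0.03817704 -0.99924104 -0.00773693] x [-0.99926286  0.03820683 -0.00373941]
```

```bash
python3 -m jog '[6,31,0,0,0,0, 13,62,0,0,0,0, 13,62,0,0,0,0, 13,62,0,0,0,0, 13,62,0,0,0,0, 13,62,0,0,0,0]'
python3 - <<'E'
from h import *
manip.camera("top")
p=manip.camera("wrist");save(p,"w6.png");save(p,"w6c.png",(190,30,450,230),3)
np.save("w6.npy",p,allow_pickle=True)
np.save("w6cur.npy",np.r_[cur()[0],cur()[1].as_quat()])
E
```

```text
clock: 9.2
eef_pos: [574.7, -275.3, 121.1]
eef_rot: [-1.564, 0.53, -1.607]
wrist_force: [-0.9, -0.7, -1.0]
finger_gap: 39.5
```

View pics/w6c.png

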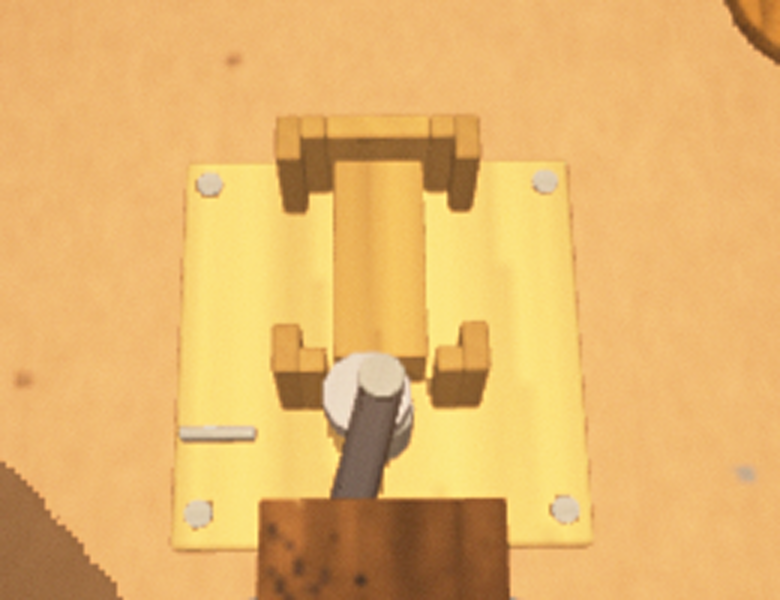

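```bash
python3 - <<'E'
from h import *
V=[]
L=[(-60,45,6),(60,45,6),(60,-80,6),(-60,-80,6),(-29,39.5,36),(29,39.5,36),(-13,32,26),(13,32,26),(-29,-25,36),(29,-25,36),(-58,-46.5,10),(-36,-46.5,10)]
U5=[(132,123),(453,122),(468,444),(120,446),(207,90),(377,90),(253.5,125),(327.5,125),(206,263),(383,263),(126,350),(189,350)]
U6=[(190,163),(567,161),(593,545),(172,549),(277,116),(480,115),(334,161),(421,160),(271,325),(488,322),(180,432),(256,432)]
V=[(np.load("w5.npy",allow_pickle=True).item(),np.array(U5)/3+[220,60]),(np.load("w6.npy",allow_pickle=True).item(),np.array(U6)/3+[190,30])]
E5=[(170,409),(417,409)];E6=[(259,499),(506,499)]
BE=[np.array(E5)/3+[220,60],np.array(E6)/3+[190,30]]
C=[np.load("w5cur.npy"),np.load("w6cur.npy")]
a=np.radians(30)
by=np.array([np.cos(a),-np.sin(a),0]);bz=np.array([-np.sin(a),-np.cos(a),0]);bx=np.cross(by,bz)
def pj(p,X,dr,dp):
    K,o,R=cam(p);R2=R@Ro.from_rotvec(dr).as_matrix();o=o+R@dp
    c=(np.atleast_2d(X)-o)@R2;q=c@K.T;return q[:,:2]/q[:,2:]
def f(q,full=False):
    J.o=q[:2];J.yaw=q[2];dr=q[4:7];dp=q[7:10];out=[]
    X=np.array([w(J,*l) for l in L])+[0,0,q[3]]
    for (p,U),c,b in zip(V,C,BE):
        out.append((pj(p,X,dr,dp)-U).ravel())
        Rr=Ro.from_quat(c[3:]);B=[c[:3]+Rr.apply(np.array([0,3,0])+bx*s*20+by*(-30+q[10])+bz*10.5) for s in(1,1*-1)]
        B=B[::-1] if False else [B[1],B[0]]
        out.append((pj(p,B,dr,dp)-b).ravel()*1.0 if False else np.array(sorted(pj(p,B,dr,dp).tolist())).ravel()-b.ravel())
    out.append(np.r_[dr/.01,dp/1.5,q[3]/1.5,q[10]/1.5]*.5)
    return np.concatenate(out)
r=least_squares(f,np.r_[580,-143,-.032,np.zeros(8)],loss="soft_l1",f_scale=.5)
print(np.round(r.x,4));print(np.round(r.fun,1).tolist())
K=V[1]
E
```

```text
[ 5.792071e+02 -1.413498e+02 -3.000000e-02 -2.795000e+00  2.500000e-03
 -3.000000e-03 -1.000000e-04  1.938000e-01  3.860000e-02  2.331000e-01
  6.300000e-03]
[-0.2, 0.1, -0.4, -0.2, 0.7, 0.3, -0.4, 0.5, 0.3, -0.1, -0.4, -0.4, 0.5, -0.2, 0.4, -0.3, -0.3, -0.4, -0.5, -0.8, 0.1, 0.2, 0.3, 0.1, 0.1, -0.1, -0.1, -0.1, -0.6, 0.1, 0.3, 0.0, 0.1, 0.0, -0.7, -0.1, 0.1, 0.7, -0.2, 0.6, 0.1, 0.0, 0.6, 0.2, 0.7, -0.5, -0.2, 0.0, -0.1, 0.1, 0.0, -0.1, 0.3, 0.1, -0.2, 0.2, 0.1, -0.1, -0.0, 0.1, 0.0, 0.1, -0.9, 0.0]
```

```bash
sed -i 's/class J: .*/class J: yaw=-0.031;o=np.array([579.4,-141.9])/' h.py; python3 - <<'E'
from h import *
print(delta(*place(60)),delta(*place(20)), delta(*place(20),base=place(60)))
E
```

```text
[-102.2, 86.5, -0.5, -0.5, -0.3, -0.4] [-82.0, 121.0, -0.7, -0.5, -0.3, -0.4] [20.0, 34.6, -0.0, 0.0, 0.0, 0.0]
```

```bash
python3 -m jog '[-34,29,0,0,0,0, -68,58,0,0,0,0, -102,86.5,-0.5,-0.5,-0.3,-0.4, -92,104,-0.5,-0.5,-0.3,-0.4, -82,121,-0.5,-0.5,-0.3,-0.4, -82,121,-0.5,-0.5,-0.3,-0.4, -82,121,-0.5,-0.5,-0.3,-0.4]'
python3 - <<'E'
from h import *
manip.camera("top")
p=manip.camera("wrist");save(p,"w7c.png",(190,120,450,320),3)
print(delta(*place(20)),delta(*place(6)),delta(*place(0)))
E
```

```text
clock: 9.88
eef_pos: [579.1, -143.0, 56.5]
eef_rot: [-1.573, 0.525, -1.603]
wrist_force: [0.1, -0.6, -0.2]
finger_gap: 39.6
[-0.2, 0.2, -0.3, -0.1, -0.0, -0.0] [6.8, 12.3, -0.3, -0.1, -0.0, -0.0] [9.8, 17.5, -0.3, -0.1, -0.0, -0.0]
```

View pics/w7c.png

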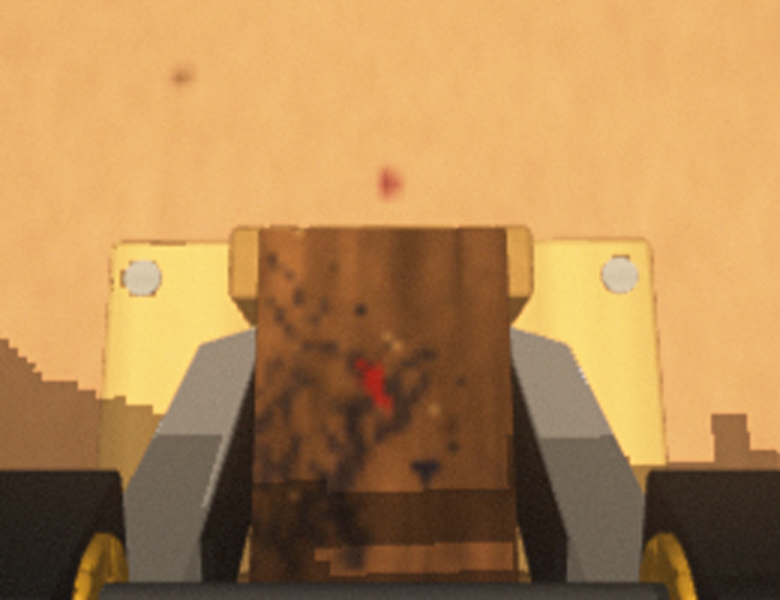

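```bash
python3 - <<'E'
from h import *
p=manip.camera("wrist");P,R=cur()
g=lambda X:np.round((proj(p,X)-[190,120])*3,1).tolist()
print("cheek far",g([w(J,-29,39.5,36),w(J,29,39.5,36)]))
print("cheek near",g([w(J,-29,25,36),w(J,29,25,36)]))
print("base",g([w(J,-60,45,6),w(J,60,45,6)]))
print("y+1",g([w(J,-29,40.5,36)]),"z-2",g([w(J,-29,39.5,34)]))
a=np.radians(30)
by=np.array([np.cos(a),-np.sin(a),0]);bz=np.array([-np.sin(a),-np.cos(a),0]);bx=np.cross(by,bz)
for t in(9,12):print("blk",g([P+R.apply([0,3,0]+bx*s*20-by*30+bz*t) for s in(1,-1)]))
E
```

```text
cheek far [[229.0, 220.2], [530.5, 220.0]]
cheek near [[226.1, 294.0], [533.4, 293.7]]
base [[108.7, 234.4], [651.0, 234.0]]
y+1 [[229.2, 215.2]] z-2 [[230.4, 223.1]]
blk [[259.6, 229.2], [503.3, 229.2]]
blk [[257.5, 224.2], [505.3, 224.2]]
```

```bash
python3 -m jog '[4,5,0,0,0,0, 7.6,11.8,0,0,0,0, 7.6,11.8,0,0,0,0, 7.6,11.8,0,0,0,0]'
python3 - <<'E'
from h import *
p=manip.camera("wrist");save(p,"w8c.png",(190,120,450,320),3)
print(delta(*place(6)),manip.read_state()["wrist_force"])
E
```

```text
clock: 10.37
eef_pos: [578.7, -143.4, 41.6]
eef_rot: [-1.574, 0.525, -1.603]
wrist_force: [0.8, 0.1, -1.0]
finger_gap: 39.6
[-0.8, -1.5, 0.5, 0.1, -0.1, -0.1] [-0.3059685  -0.33995853 -0.89001428]
```

View pics/w8c.png

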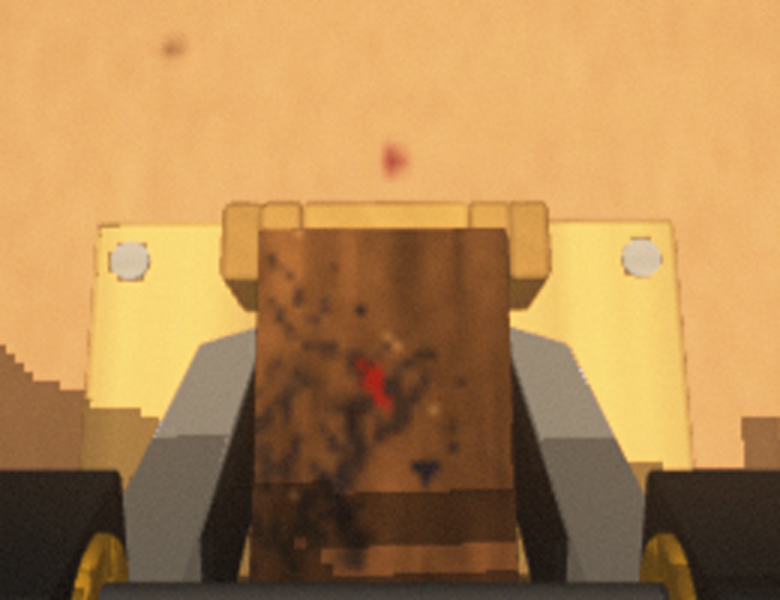

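```bash
python3 - <<'E'
from h import *
p=manip.camera("wrist");P,R=cur()
g=lambda X:np.round((proj(p,X)-[190,120])*3,1).tolist()
print("cheek far",g([w(J,-29,39.5,36),w(J,29,39.5,36)]),"in",g([w(J,0,32,36)]))
print("base",g([w(J,-60,45,6),w(J,60,45,6)]))
print("y+1",g([w(J,-29,40.5,36)]),"z-2",g([w(J,-29,39.5,34)]))
print(delta(*place(6)),delta(*place(0)),P)
E
```

```text
cheek far [[221.2, 196.9], [547.2, 196.7]] in [[384.2, 237.4]]
base [[94.1, 215.5], [674.4, 215.1]]
y+1 [[221.4, 191.6]] z-2 [[222.9, 200.3]]
[-0.7, -1.2, 0.3, 0.1, -0.0, -0.1] [2.3, 4.0, 0.4, 0.1, -0.0, -0.1] [ 579.0034236  -143.40614029   42.15789381]
```

```bash
sed -i 's/class J: .*/class J: yaw=-0.031;o=np.array([579.7,-142.7])/' h.py; python3 -m jog '[0.8,-0.4,0.7,0,0,0, 1.6,1,0.7,0,0,0, 2.3,2.3,0.7,0,0,0, 3,3.4,0.7,0,0,0, 3,3.4,0.7,0,0,0, 3,3.4,0.7,0,0,0]'
python3 - <<'E'
from h import *
p=manip.camera("wrist");save(p,"w9c.png",(190,120,450,320),3)
print(delta(*place(0)),manip.read_state()["wrist_force"],manip.read_state()["moment"],cur()[0])
E
```

```text
clock: 10.97
eef_pos: [579.6, -144.2, 37.6]
eef_rot: [-1.572, 0.525, -1.603]
wrist_force: [0.6, 0.4, 0.7]
finger_gap: 39.7
[-0.1, 0.1, 0.0, 0.1, -0.0, -0.1] [ 0.02075593  0.14415489 -1.21112153] [-0.29230407 -0.09396711  0.00156597] [ 579.6214683  -144.27642928   37.62539217]
```

View pics/w9c.png

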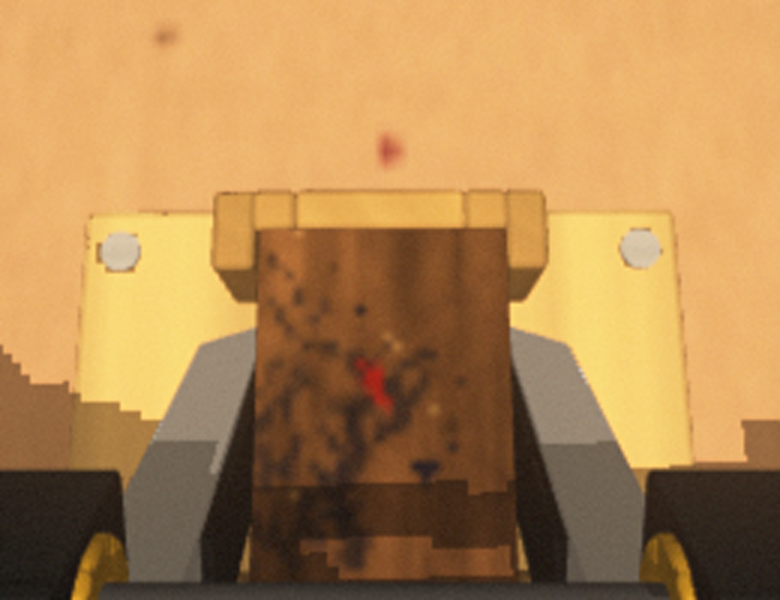

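```bash
python3 -m jog '[0.3,0.4,-0.3,0,0,0, 0.5,0.9,-0.3,0,0,0, 0.5,0.9,-0.3,0,0,0]'; python3 -m jog '[0.3,0.4,0,0,0,0, 0.5,0.9,0,0,0,0, 0.5,0.9,0,0,0,0]'
```

```text
clock: 11.27
eef_pos: [579.6, -144.3, 37.6]
eef_rot: [-1.571, 0.525, -1.602]
wrist_force: [-0.8, 0.2, 8.4]
finger_gap: 39.7
clock: 11.52
eef_pos: [579.7, -144.3, 37.5]
eef_rot: [-1.571, 0.526, -1.602]
wrist_force: [-6.0, -0.3, 18.7]
finger_gap: 39.9
```

```bash
python3 -m jog '[-0.8,-1.3,0,0,0,0, -0.8,-1.3,0,0,0,0, -0.8,-1.3,0,0,0,0, -0.8,-1.3,0,0,0,0, -0.8,-1.3,0,0,0,0, -0.8,-1.3,0,0,0,0]' 60
python3 - <<'E'
from h import *
p=manip.camera("wrist");save(p,"w10c.png",(190,120,450,320),3);print(cur()[0])
E
```

```text
clock: 12.02
eef_pos: [579.3, -144.1, 36.9]
eef_rot: [-1.573, 0.525, -1.603]
wrist_force: [0.0, -0.5, 0.2]
finger_gap: 59.9
[ 579.2688424  -144.12508651   36.94631768]
```

View pics/w10c.png

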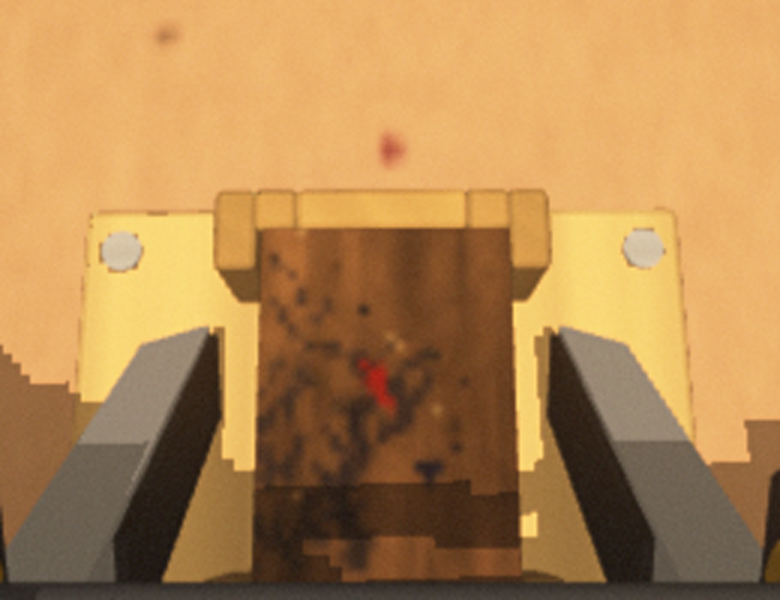

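```bash
python3 -m jog '[0,-30,0,0,0,0, 0,-60,0,0,0,0, 0,-100,0,0,0,0, 0,-100,0,0,0,0]'
python3 - <<'E'
from h import *
H=(np.array([562,-243,150]),Rt([0,0,-1],[np.cos(-.25),np.sin(-.25),0]))
print(delta(*H),cur()[0])
E
```

```text
clock: 12.4
eef_pos: [579.6, -198.0, 129.9]
eef_rot: [-1.563, 0.52, -1.6]
wrist_force: [0.4, 0.5, 0.9]
finger_gap: 59.9
[29.5, -40.1, -15.9, 2.9, 12.2, -29.7] [ 579.57557387 -198.03859595  129.93562677]
```

```bash
python3 -m jog '[29.5,-40,-16,3,12,-30, 29.5,-40,-16,3,12,-30, 29.5,-40,-16,3,12,-30, 29.5,-40,-16,3,12,-30, 29.5,-40,-16,3,12,-30, 29.5,-40,-16,3,12,-30, 29.5,-40,-16,3,12,-30, 29.5,-40,-16,3,12,-30]'
python3 - <<'E'
from h import *
manip.camera("side")
p=manip.camera("wrist");save(p,"w11.png");np.save("w11.npy",p,allow_pickle=True)
H=(np.array([562,-243,150]),Rt([0,0,-1],[np.cos(-.25),np.sin(-.25),0]))
print(delta(*H),cur()[0])
g=lambda X:np.round(proj(p,X),1).tolist()
print("pivot",g([w(J,0,-46.5,47)]),"jig",g([w(J,a,b,6) for a,b in((-60,45),(60,45),(60,-80),(-60,-80))]))
for n in("lever_grip","cam_pivot"):print(n,[(np.round(r["xy"]).tolist(),round(r["score"],2)) for r in manip.tip_of(n,p)])
E
```

```text
clock: 13.07
eef_pos: [560.4, -239.5, 143.3]
eef_rot: [-1.576, 0.001, -1.815]
wrist_force: [-0.2, -0.5, 0.6]
finger_gap: 59.9
[2.5, -6.8, 2.3, 0.3, 0.3, -0.0] [ 560.30960043 -239.97903342  143.19082572]
pivot [[325.2, 135.6]] jig [[224.0, 31.0], [377.2, -5.9], [402.5, 156.0], [264.3, 185.4]]
lever_grip [([323.0, 206.0], 0.85)]
cam_pivot [([328.0, 134.0], 0.74)]
```

View pics/w11.png

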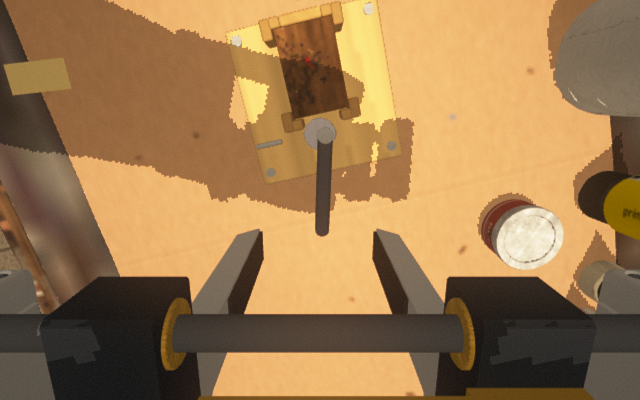

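```bash
python3 - <<'E'
from h import *
p=np.load("w11.npy",allow_pickle=True).item();save(p,"w11c.png",(210,0,420,250),3)
a=ray(p,(324.5,134),47);b=ray(p,(321.8,230),47);print(a,b,w(J,0,-46.5,47))
d=b-a;az=np.arctan2(d[1],d[0]);print("len",np.linalg.norm(d),"az",az,"lever",-(az-(J.yaw-np.pi/2)))
E
```

```text
[ 578.02849699 -187.9371869    47.        ] [ 558.82245252 -257.79169852   47.        ] [ 578.25873087 -189.17765854   47.        ]
len 72.44670412460272 az -1.8391100167510528 lever 0.23731368995615632
```

View pics/w11c.png

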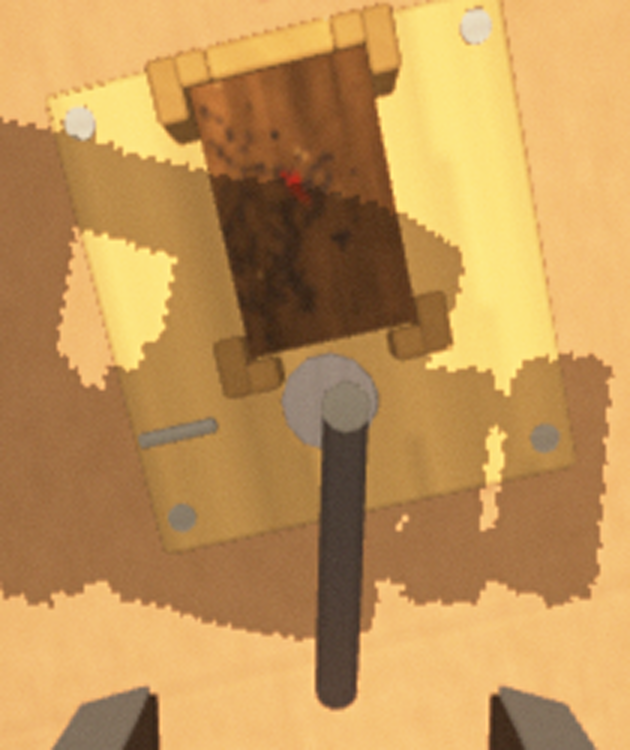

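```bash
cat >> h.py <<'E'
def lev(th,z=45,r=55,piv=(578.2,-188.8)):
    az=J.yaw-np.pi/2-th
    return np.array([piv[0]+r*np.cos(az),piv[1]+r*np.sin(az),z]),Rt([0,0,-1],[np.cos(az+np.pi/2),np.sin(az+np.pi/2),0])
E
python3 - <<'E'
from h import *
print(delta(*lev(.237)),cur()[0])
E
```

```text
[1.0, 98.2, 4.2, 0.3, 1.3, 0.0] [ 560.31959161 -239.91721588  143.22392881]
```

```bash
python3 -m jog '[1,30,4,0,1,0, 1,60,4,0,1,0, 1,85,4,0,1,0, 1,98,4,0,1,0, 1,98,4,0,1,0, 1,98,4,0,1,0]' 40
python3 - <<'E'
from h import *
print(delta(*lev(.237)))
p=manip.camera("wrist");save(p,"w12.png")
E
```

```text
clock: 13.77
eef_pos: [563.8, -241.6, 45.9]
eef_rot: [-1.576, -0.001, -1.833]
wrist_force: [0.1, 0.5, 0.2]
finger_gap: 39.8
[0.3, 0.9, -0.1, 0.3, 0.3, 0.1]
```

View pics/w12.png

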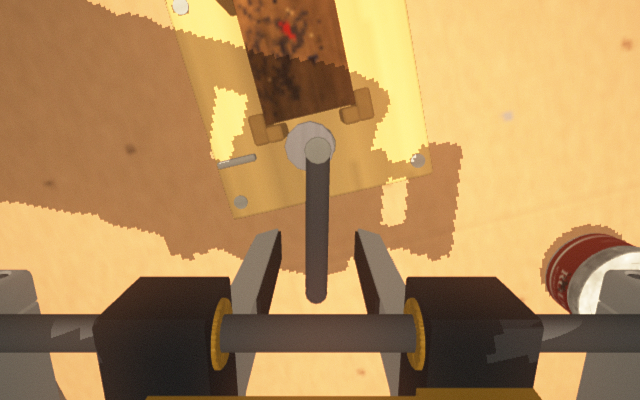

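```bash
python3 -m jog '[0,0,0,0,0,0, 0,0,0,0,0,0, 0,0,0,0,0,0, 0,0,0,0,0,0, 0,0,0,0,0,0, 0,0,0,0,0,0]' 5 20
python3 - <<'E'
from h import *
p0=lev(.237)
for k in range(1,9): print(6*k,delta(*lev(.237+np.radians(6*k)),base=p0)[:3])
print(delta(*lev(.237)))
E
```

```text
clock: 14.32
eef_pos: [563.8, -241.3, 45.9]
eef_rot: [-1.575, -0.002, -1.833]
wrist_force: [-0.2, 0.3, 2.1]
finger_gap: 10.6
6 [-0.3, 0.0, -5.7]
12 [-1.2, 0.0, -11.4]
18 [-2.7, 0.0, -17.0]
24 [-4.8, 0.0, -22.4]
30 [-7.4, 0.0, -27.5]
36 [-10.5, 0.0, -32.3]
42 [-14.1, 0.0, -36.8]
48 [-18.2, 0.0, -40.9]
[0.5, 0.9, -0.0, 0.3, 0.4, 0.1]
```

```bash
python3 -m jog '[-0.3,0,-5.7,0,6,0, -1.2,0,-11.4,0,12,0, -2.7,0,-17,0,18,0, -4.8,0,-22.4,0,24,0, -7.4,0,-27.5,0,30,0, -10.5,0,-32.3,0,36,0, -10.5,0,-32.3,0,36,0]'
python3 - <<'E'
from h import *
P,R=cur();z=R.apply([0,0,1]);print("th",-(np.arctan2(z[1],z[0])-J.yaw),"posang",-(np.arctan2(P[1]+188.8,P[0]-578.2)-J.yaw+np.pi/2))
p=manip.camera("wrist");save(p,"w13.png")
E
```

```text
clock: 14.9
eef_pos: [535.2, -222.4, 46.0]
eef_rot: [-1.573, -0.004, -2.466]
wrist_force: [2.2, -0.5, -1.4]
finger_gap: 10.5
th 0.8640483318326405 posang 0.8771636559102416
```

View pics/w13.png

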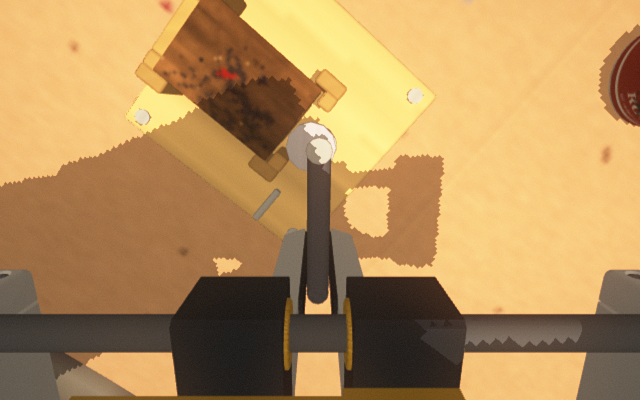

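Lever is turning with the tool (about 0.87 rad) and the block is still in place. 40° remains.

```bash
python3 -m jog '[-0.3,0,-5.7,0,6,0, -1.2,0,-11.4,0,12,0, -2.7,0,-17,0,18,0, -4.8,0,-22.4,0,24,0, -7.4,0,-27.5,0,30,0, -10.5,0,-32.3,0,36,0, -12.9,0,-35.4,0,40,0, -12.9,0,-35.4,0,40,0, -12.9,0,-35.4,0,40,0]'
python3 - <<'E'
from h import *
P,R=cur();z=R.apply([0,0,1]);print("th",-(np.arctan2(z[1],z[0])-J.yaw),"posang",-(np.arctan2(P[1]+188.8,P[0]-578.2)-J.yaw+np.pi/2)%(2*np.pi))
p=manip.camera("wrist");save(p,"w14.png");np.save("w14.npy",p,allow_pickle=True)
print(manip.read_state()["joints"])
E
```

```text
clock: 15.7
eef_pos: [523.6, -187.6, 46.0]
eef_rot: [-1.57, -0.004, 3.129]
wrist_force: [5.5, -1.9, -1.3]
finger_gap: 10.9
th 1.5521290410251853 posang 1.5621659005561437
[-0.40897312  0.53062139  1.65781678 -0.00273827  0.95646885  1.17544957]
```

View pics/w14.png

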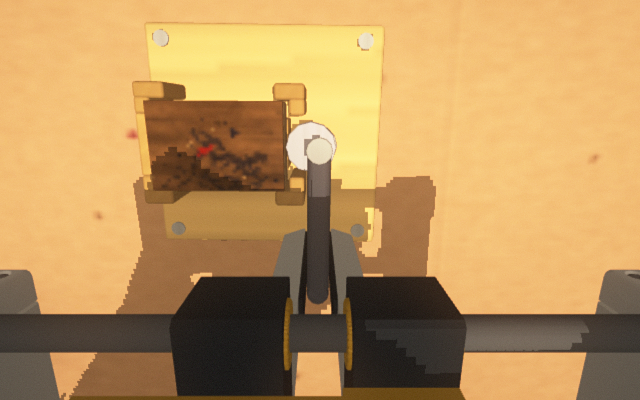

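```bash
python3 -m jog '[0,0,0,0,0,0, 0,0,0,0,0,0, 0,0,0,0,0,0, 0,0,0,0,0,0, 0,-20,0,0,0,0, 0,-60,0,0,0,0, 0,-100,0,0,0,0, 0,-100,0,0,0,0]' 35
python3 - <<'E'
from h import *
manip.camera("top")
p=manip.camera("wrist");save(p,"w15.png")
a=None
np.save("w15.npy",p,allow_pickle=True)
print("pred piv",proj(p,[w(J,0,-46.5,47)]),"locked tip",proj(p,[w(J,-78,-46.5,47)]),manip.read_state()["wrist_force"])
E
```

```text
clock: 16.42
eef_pos: [525.9, -188.2, 153.1]
eef_rot: [-1.567, 0.004, 3.125]
wrist_force: [0.8, -0.3, 0.5]
finger_gap: 35.0
pred piv [[318.1254243 135.2232049]] locked tip [[316.67374778 235.59589499]] [-0.79632428  0.29872109 -0.90637145]
```

View pics/w15.png

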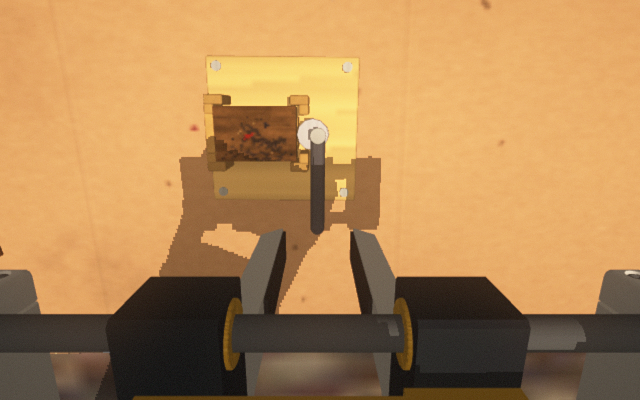

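```bash
python3 - <<'E'
from h import *
p=np.load("w15.npy",allow_pickle=True).item();save(p,"w15c.png",(190,40,390,250),3)
x0,y0=190,40
g=lambda X:np.round((proj(p,X)-[x0,y0])*3).tolist()
print("rib",g([w(J,-58,-46.5,10),w(J,-36,-46.5,10)]),"blk top18",g([w(J,a,b,44) for a in(-20,20) for b in(-30,30)]))
print("walls36",g([w(J,a,b,36) for a in(-29,29) for b in(-39.5,39.5)]))
a=ray(p,(317.5,136),47);b=ray(p,(317.5,229),47);d=b-a;print("lever",(-(np.arctan2(d[1],d[0])-(J.yaw-np.pi/2)))%(2*np.pi))
t=manip.camera("top");save(t,"t16.png",(170,110,450,280),2.8)
E
```

```text
rib [[381.0, 478.0], [382.0, 403.0]] blk top18 [[318.0, 364.0], [78.0, 361.0], [317.0, 200.0], [69.0, 196.0]]
walls36 [[356.0, 395.0], [52.0, 391.0], [358.0, 163.0], [37.0, 158.0]]
lever 1.5565868462387646
```

View pics/w15c.png

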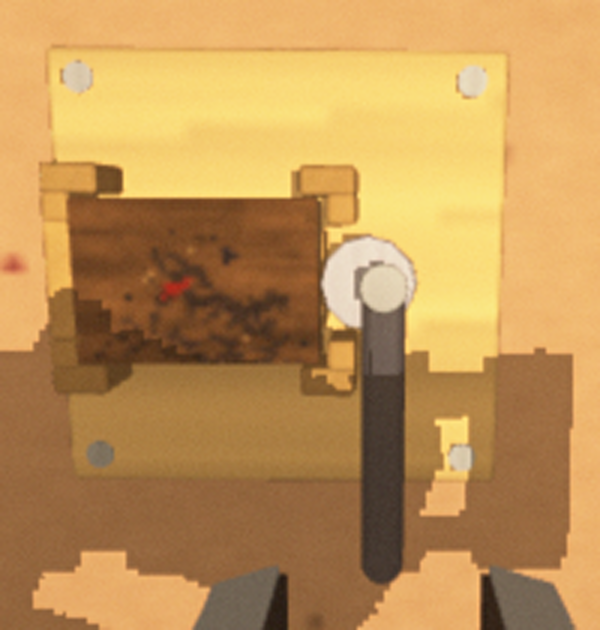

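View pics/t16.png

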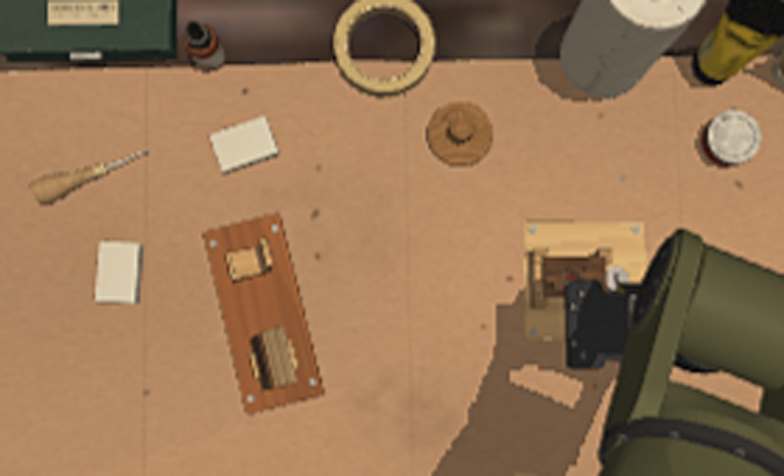

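Block outline matches the seated model within about 1 mm. The handle covers the rib, at about 1.557 rad, and nothing else moved. I hand in.

```bash
python3 -c "
from cell import manip
s=manip.read_state();print(s['clock'],s['wrist_force']);print(manip.sign_off())"
```

```text
16.5667 [-0.87732943  0.51513956 -0.60691647]
the job is handed in; nothing more can be done
None
```

The small block is in the jig's pocket, carved face up, and the cam lever is locked over the rib. I handed the job in at 16.6 s; no verdict is reported.

**How it was done:** I gripped the block across its 40 mm width, lifted it out of the rest and turned it face up. I then lowered it until it touched the pocket floor. I released it with the lever still at about 0.24 rad, then gripped the handle and swung it round.

**Last checks:**
- **Block:** in the last wrist picture, its outline matches the expected seated position to within about 1 mm. When it was lowered, it stopped at the expected floor height with about 8–19 N of contact force.
- **Lever:** about 1.557 rad measured from the picture (target 1.571 ± 0.14), with the handle covering the rib. The gripper pose just before release gave 1.552–1.562 rad.
- **Robot:** open and clear of everything, with wrist force near zero.
- **Other things:** the larger block, baren, tin and gouge look unmoved in the top view.

**Disagreement:** the top and wrist cameras placed the jig 1–2 mm apart, and the wrist fit put the table about 3–4 mm low. I resolved this from close wrist views and the floor contact before letting go.

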